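# Put stray optical posts back in the row of their height

### The job

One short and one tall bare steel post have been left standing loose on the optical table. Put each one away in the empty part of the grey row tray that already holds posts of its own height, set down gently (not dropped) and standing upright on the tray floor; do not tip the posts over.

Things in the scene. Friction and masses are not known exactly. Their poses are not given: they have to be found in the camera images.
- short_post_center (a point): Centre (half-way up, 25 mm above its foot) of the loose short post: a bare upright steel pillar, 50 mm tall, 25 mm diameter, with a foot flange of 32 mm diameter, 5 mm thick, about 170 g, standing free on the table top (z = 0); z along its axis. The tall post looks alike but for its height.
- tall_post_center (a point): Centre (half-way up, 45 mm above its foot) of the loose tall post: a bare upright steel pillar, 90 mm tall, 25 mm diameter, with a foot flange of 32 mm diameter, 5 mm thick, about 320 g, standing free on the table top (z = 0); z along its axis. The short post looks alike but for its height.
- short_row_free (a point): Grey fixed channel tray, 220 x 64 mm, floor 4 mm thick, lips 4 mm thick rising 8 mm above the table. Two 50 mm posts are fixed in its +x end, at x = +81 and +121 mm from this point, which is the centre of its empty part, on the channel floor; x runs along the channel to the stored posts, y across, z up. The empty part reaches 65 mm either way along x, 28 mm along y.
- tall_row_free (a point): Grey fixed channel tray, 220 x 64 mm, floor 4 mm thick, lips 4 mm thick rising 8 mm above the table. Two 90 mm posts are fixed in its +x end, at x = +81 and +121 mm from this point, which is the centre of its empty part, on the channel floor; x runs along the channel to the stored posts, y across, z up. The empty part reaches 65 mm either way along x, 28 mm along y.
Mind the look-alikes: they are no part of the job. Leave any black or red look-alike of the part that bears short_row_free alone. Leave any orange look-alike of the part that bears short_post_center alone.

How it is judged (in metres and radians):
At the end, for the whole second after the job is handed in: The short post stands in the empty part of the row tray with the short posts and the tall post in that of the tray with the tall posts: axis within 55 mm of the empty part's centre along the row and 15 mm across it, on the tray floor (centre height within 4 mm), upright within 0.12 rad, at rest (x of short_post_center in the frame of short_row_free between -0.055 and 0.055 m and y of short_post_center in the frame of short_row_free between -0.015 and 0.015 m and z of short_post_center in the frame of short_row_free between 0.021 and 0.029 m and angle between each of short_post_center, tall_post_center's own z axis and vertical below 0.12 rad and linear speed of each of short_post, tall_post below 0.02 m/s and x of tall_post_center in the frame of tall_row_free between -0.055 and 0.055 m and y of tall_post_center in the frame of tall_row_free between -0.015 and 0.015 m and z of tall_post_center in the frame of tall_row_free between 0.041 and 0.049 m); the robot touches nothing.
It fails at once if the short post is tipped over (leans more than 0.7 rad) (angle between short_post_center's own z axis and vertical above 0.7 rad).
It fails at once if the short post is dropped or knocked: it moves faster than 0.8 m/s while the fingers do not hold it (contact force between the fingers and short_post below 0.05 N and linear speed of short_post above 0.8 m/s).
It fails at once if the tall post is tipped over (leans more than 0.7 rad) (angle between tall_post_center's own z axis and vertical above 0.7 rad).
It fails at once if the tall post is dropped or knocked: it moves faster than 0.8 m/s while the fingers do not hold it (contact force between the fingers and tall_post below 0.05 N and linear speed of tall_post above 0.8 m/s).
It also fails if it takes over 58 s, if anything falls off the work surface, if the arm or the gripper's body presses on something with over 40 N, if the wrist force passes 120 N, or if a joint passes its speed limit or range.

### The arm

A 6-joint arm with a two-finger parallel gripper is mounted at the origin on the work surface. World frame = base frame: x ahead of the robot, y to its left, z up, the work surface at z = 0. Lengths are in m, angles in degrees, forces in N, time in s.
With the tool pointing down it reaches from about 0.3 to 0.75 m from the base axis. Payload 8.5 kg.
Tool frame: the origin (TCP) lies midway between the tips of the shut fingers; the grasp point (between the pads) lies 19 mm behind it; z points along the fingers, y is the direction in which the jaws open and shut (so a half turn about z gives the same grasp; the last joint's range is limited). The gripper opens to 85 mm and grips with 20 to 120 N. Pads are 22 mm wide; open, the fingers measure 114 mm over their backs; the gripper's body (76 mm by 85 mm) begins 54 mm behind the grasp point. The pads swing forward as they close: fully open they stand 13 mm farther back than shut.
Start: joints at [-86.477, 21.807, 74.336, -0, 83.858, -12.336], TCP at [0.15, -0.529, 0.2] pointing down, gripper open.
Joint ranges: [-178.18, 178.18], [-50.72, 133.34], [12.68, 142.11], [-81.47, 261.47], [9.98, 163.14], [-165.26, 165.26]. Speed limits (degrees/s): [136.94, 136.94, 180, 180, 180, 180].

### API

Orientations are given as a 3x3 rotation matrix whose columns are the frame's x, y, z axes.
In Python, from rig import env, eyes, close_job gives the robot as it stands.
- The arm moves only by the tool jog_arm, never from a script. Its argument "deltas" is one flat list of numbers, 7 for each row, row after row: the shift along the tool's x, y, z in units of 0.75 m (1.0 is 0.75 m), then the turn, a rotation vector about the tool's x, y, z in units of 180 degrees (1.0 is 180 degrees), then the gripper command: -1 is fully open, 1 is shut, values between are in proportion. In form: [dx, dy, dz, ax, ay, az, fingers, dx, dy, dz, ax, ay, az, fingers, ...]. A call has 1 to 12 rows; each row is the pose to reach, as a shift and turn from the pose commanded when the call began, along the tool's axes at that moment, turning the shorter way round; what a row does not reach only later rows make up. A row lasts 1/12 s, in which the tool goes at most 41.7 mm and 7.16 degrees, less where a joint would pass 70% of its speed; a pose out of reach is approached as far as the arm can. A call with a number of a shift or a turn outside -1 to 1 is refused whole. A call with a gripper value outside its range is refused whole. The fingers move at their own pace and stop on an object; "grip_force" is the grip in N (left out, the last holds). Time passes only in rows, so rows that repeat a pose let the fingers close. It gives the time, the measured TCP pose, the force and the opening at its end, in the units of the state.
- env.observe(): the state, without advancing time (a new reading comes with each control period).
- eyes.get_image(name): name is "scene" or "top" or "wrist"; returns the picture (400x640x3 uint8, red, green, blue); there is no depth.
- eyes.camera_params(name): a dict with "intrinsics" (3x3 intrinsics, pixels), "k1" (the pictures are not rectified: a ray, as slopes to the right and down, at radius r is drawn at 1 + k1 r^2 times it, then the intrinsics apply), "R" (3x3) and "t" (3): a world point X has camera coordinates R X + t; the wrist camera has in their place "mount" (4x4, takes a point from camera to tool coordinates, whose origin is the TCP and whose axes are the flange's). Camera axes: x right, y down, z forward; pixel columns grow to the right and rows downward; lengths in m; the calibration is good to about 2 mm. A picture is of the moment at which its call begins: read the wrist's pose just before it. camera_params takes no time and is no camera call.
- close_job(): hands the job in, once; it reports no verdict.
The state is a dict: "time_s": time; "q": joint angles; "qvel": joint speeds; "joint_efforts": joint torques, N m; "position": TCP position; "tool_rot": TCP orientation; "ft_force": force on the tool from outside, world axes, zero at the start; "wrist_torque": the same for the moment, N m; "grip_width": finger opening in m.
Only numpy, scipy, OpenCV 4.12 (cv2) and the standard library are available. Lean on these libraries where they do the work, as an engineer would, in place of code of your own. Each camera call takes 0.05 s, during which the arm holds its last target.

## Working session

There is one attempt and no reset: what is moved stays moved. The work goes in short steps, Python scripts to look and compute and a tool call to move; the robot and the scene stay as the last step left them, time stands still between calls to the robot, and variables do not carry over. Pictures are saved under pics/ and viewed, and the job is handed in when it is done.

Besides the shell and the picture viewer there is one more tool, called after "Call:" as name(argument=value, ...) on one line, values as JSON. jog_arm: Moves the arm, as the interface text tells. Its arguments: {"type":"object","properties":{"deltas":{"type":"array"},"grip_force":{"type":"number"}},"required":["deltas"]}

```bash
mkdir -p pics; python3 - <<'E'
from rig import env, eyes
import cv2
for n in ["scene","top"]:
    im=eyes.get_image(n); cv2.imwrite(f"pics/{n}0.png",cv2.cvtColor(im,cv2.COLOR_RGB2BGR))
    p=eyes.camera_params(n); print(n,p)
print(eyes.camera_params("wrist"))
print(env.observe())
E
```

```text
scene {'intrinsics': array([[388.78092872,   0.        , 323.15051368],
       [  0.        , 388.78092872, 203.40142339],
       [  0.        ,   0.        ,   1.        ]]), 'k1': -0.054283656040156836, 'R': array([[ 0.26451642,  0.96419226,  0.01908804],
       [ 0.52795451, -0.12821873, -0.83953796],
       [-0.80702856,  0.2321492 , -0.54296561]]), 't': array([-0.07217045, -0.1767485 ,  1.20710429])}
top {'intrinsics': array([[479.64445772,   0.        , 326.35325579],
       [  0.        , 479.64445772, 199.25340153],
       [  0.        ,   0.        ,   1.        ]]), 'k1': -0.1445364600530027, 'R': array([[-0.02574725, -0.9990976 , -0.03377972],
       [-0.99849496,  0.02733918, -0.04754359],
       [ 0.04842419,  0.03250476, -0.99829782]]), 't': array([-0.00498039,  0.42867942,  1.03854527])}
{'intrinsics': array([[320.21509859,   0.        , 320.6147379 ],
       [  0.        , 320.21509859, 202.65905376],
       [  0.        ,   0.        ,   1.        ]]), 'k1': -0.06009113270428543, 'mount': array([[ 9.23073029e-04, -9.53245275e-01, -3.02196284e-01,
         7.57596044e
[... 350 characters left out ...]
760e-03,
        8.38591535e+01, -1.23381506e+01]), 'qvel': array([ 0.13502829, -0.04371846, -0.21280121, -0.12370985,  0.00902377,
        0.07547626]), 'joint_efforts': array([ 4.76520669e-03, -4.49216688e+01, -2.31654847e+01, -1.59831598e-04,
        3.69979301e-03, -3.56913432e-06]), 'position': array([ 0.15030676, -0.52876164,  0.19988541]), 'tool_rot': array([[ 9.61918168e-01,  2.73337586e-01, -4.04095449e-05],
       [ 2.73337407e-01, -9.61917345e-01,  1.29725551e-03],
       [ 3.15718048e-04, -1.25889909e-03, -9.99999158e-01]]), 'ft_force': array([ 0.33019219, -0.65503778,  0.23773297]), 'wrist_torque': array([-0.00967936,  0.00275805, -0.01221649]), 'grip_width': 0.0854397972567623}
```

View pics/scene0.png

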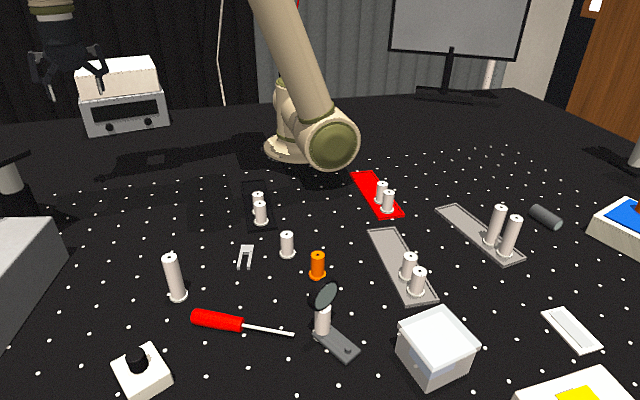

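View pics/top0.png

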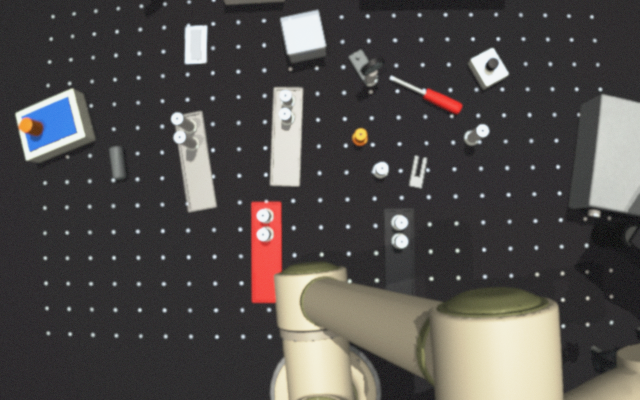

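Scene: the loose tall post is at scene (173,278) / top (477,134), the loose short post at scene (287,244) / top (381,170). The grey trays are at top (287,137), with short posts, and top (195,160), with tall posts. The orange post, red tray and black tray are look-alikes. I'll confirm this in enlarged crops and measure.

```bash
cat > h.py <<'E'
import numpy as np, cv2
from rig import eyes
def ray(name,uv):
    p=eyes.camera_params(name);K=p['intrinsics'];k=p['k1']
    d=((np.array(uv,float)-K[:2,2])/[K[0,0],K[1,1]]); u=d.copy()
    for _ in range(20): u=d/(1+k*(u@u))
    R,t=p['R'],p['t']; return -R.T@t, R.T@np.array([u[0],u[1],1])
def hit(name,uv,z):
    o,d=ray(name,uv); return o+d*(z-o[2])/d[2]
def proj(name,X):
    p=eyes.camera_params(name);K=p['intrinsics'];c=p['R']@np.array(X)+p['t'];u=c[:2]/c[2]
    u=u*(1+p['k1']*(u@u)); return u*[K[0,0],K[1,1]]+K[:2,2]
E
python3 - <<'E'
from h import *
t=cv2.imread('pics/top0.png'); s=cv2.imread('pics/scene0.png')
a=cv2.resize(t[80:220,160:320],None,fx=4,fy=4,interpolation=cv2.INTER_CUBIC)
b=cv2.resize(t[100:200,340:500],None,fx=4.5,fy=4.5,interpolation=cv2.INTER_CUBIC)
c=cv2.resize(s[200:320,140:340],None,fx=4,fy=4,interpolation=cv2.INTER_CUBIC)
for n,i in zip("abc",(a,b,c)): cv2.imwrite(f'pics/crop_{n}.png',i)
hsv=cv2.cvtColor(t,cv2.COLOR_BGR2HSV)
m=((hsv[...,1]<60)&(hsv[...,2]>105)).astype(np.uint8)
for nm,(u0,u1,v0,v1) in dict(short=(262,310,75,195),tall=(160,225,95,220)).items():
    mm=np.zeros_like(m);mm[v0:v1,u0:u1]=m[v0:v1,u0:u1]
    mm=cv2.morphologyEx(mm,cv2.MORPH_OPEN,np.ones((5,5)))
    cs,_=cv2.findContours(mm,0,2);c=max(cs,key=cv2.contourArea)
    W=np.array([hit('top',q[0],0.008)[:2] for q in c])
    r=cv2.minAreaRect((W*1000).astype(np.float32));print(nm,cv2.contourArea(c),r,cv2.boxPoints(r))
m2=((hsv[...,1]<60)&(hsv[...,2]>215)).astype(np.uint8)
n,l,st,ce=cv2.connectedComponentsWithStats(m2)
for i in range(1,n):
    if st[i,4]>40: print(st[i],ce[i])
E
```

```text
short 2907.5 ((571.6343994140625, 69.48086547851562), (68.2535400390625, 223.35316467285156), 86.89460754394531) [[458.27304   41.454044]
 [681.2982    29.354378]
 [684.9957    97.50769 ]
 [461.97058  109.60735 ]]
tall 2860.0 ((527.1202392578125, 280.74554443359375), (232.48561096191406, 77.11991119384766), 9.879800796508789) [[405.9851  298.78848]
 [419.21753 222.8123 ]
 [648.2554  262.7026 ]
 [635.02295 338.67877]]
[ 282   12   43   41 1327] [302.70384326  32.17558402]
[185  25  22  38 748] [195.4986631  44.0828877]
[472  49  36  37 592] [488.71452703  67.00844595]
[391  77  35  16  56] [408.33928571  84.96428571]
[  16   90   69   70 1040] [ 52.89711538 124.36826923]
[ 273   90   29   95 2078] [286.86284889 140.33205005]
[172 113  11  11  97] [176.83505155 118.10309278]
[477 125  12  12 107] [482.25233645 130.25233645]
[174 131  11  12 103] [179.34951456 136.51456311]
[195 145  18  61 470] [204.0893617  178.70638298]
[373 163  15  11 126] [380.83333333 168.01587302]
[411 175  11  11  83] [416.12048193 180.86746988]
[257 209  16  13 136] [263.5        214.93382353]
[392 216  16  13 136] [400.06617647 221.49264706]
[257 227  12  14 117] [262.2991453  233.98290598]
[393 235  15  13 128] [400.6796875 240.515625 ]
[ 282  273   50   57 1154] [296.25216638 301.0407279 ]
[ 463  312   93   88 7176] [511.39994426 358.1904961 ]
[ 291  333   51   64 2610] [316.20613027 365.79195402]
[275 366  13  34 316] [281.24050633 385.91455696]
[352 367  14  33 132] [358.67424242 380.62121212]
```

View pics/crop_a.png

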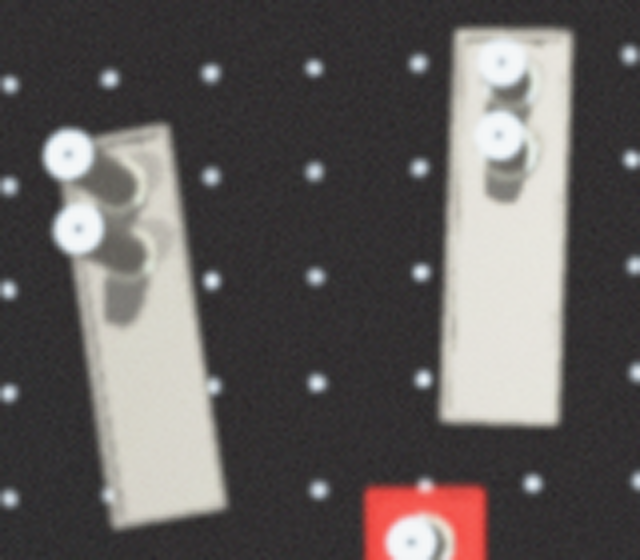

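View pics/crop_b.png

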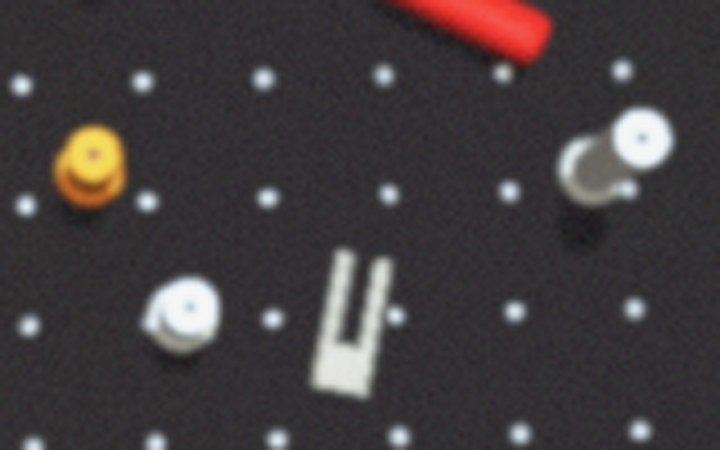

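View pics/crop_c.png

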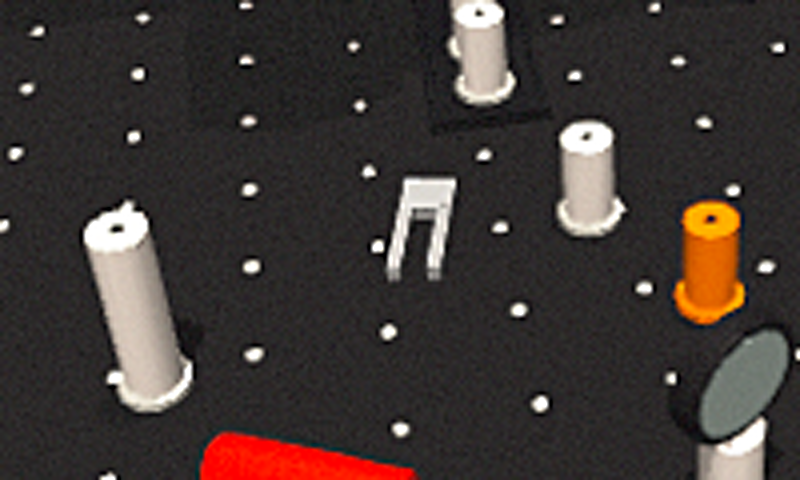

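The crops confirm bare steel loose posts, tall at crop_b (642,138) and short at crop_b (190,306). The orange one is separate. The grey trays hold the stored posts at their top (world +x) end.

```bash
python3 - <<'E'
from h import *
np.set_printoptions(precision=4,suppress=True)
f=lambda c,s,o:(np.array(c)+.5)/s-.5+np.array(o)
A=lambda c:f(c,4,(160,80));B=lambda c:f(c,4.5,(340,100));C=lambda c:f(c,4,(140,200))
def tri(a,b):
    (o1,d1),(o2,d2)=ray('top',a),ray('scene',b)
    s=np.linalg.lstsq(np.c_[d1,-d2],o2-o1,rcond=None)[0];p,q=o1+s[0]*d1,o2+s[1]*d2
    return (p+q)/2,np.linalg.norm(p-q)
for n,b,c,z in (('short',(190,306),(587,136),.05),('tall',(642,138),(117,229),.09)):
    print(n,hit('top',B(b),z),hit('scene',C(c),z),tri(B(b),C(c)))
for n,ps,z,cor in (('S',[(498,135),(501,62)],.054,[(457,30),(573,30),(559,425),(440,420)]),('T',[(79,229),(68,155)],.094,[(168,123),(227,507),(114,528)])):
    P=[hit('top',A(p),z)[:2] for p in ps]; u=P[1]-P[0]; L=np.linalg.norm(u);u/=L
    print(n,'posts',P,'spacing',L,'free from posts',P[0]-.081*u, P[1]-.121*u,'dir deg',np.degrees(np.arctan2(u[1],u[0])))
    W=np.array([hit('top',A(p),.008)[:2] for p in cor]);print(W)
    r=cv2.minAreaRect((W*1000).astype(np.float32));print('rect',r)
    if n=='T': c=(W[0]+W[2])/2; e=(W[0]-W[1])
    else: c=W.mean(0); e=W[0]+W[1]-W[2]-W[3]
    e/=np.linalg.norm(e); print('tray centre',c,'dir',np.degrees(np.arctan2(e[1],e[0])),'posts rel centre',[(p-c)@e for p in P],[e[0]*(p-c)[1]-e[1]*(p-c)[0] for p in P])
E
```

```text
short [ 0.49   -0.1363  0.05  ] [ 0.4922 -0.135   0.05  ] (array([ 0.4903, -0.1355,  0.0487]), np.float64(0.001779661348856208))
tall [ 0.5573 -0.3423  0.09  ] [ 0.56   -0.3412  0.09  ] (array([ 0.5576, -0.3422,  0.0882]), np.float64(0.001148813063519676))
S posts [array([0.6119, 0.0675]), array([0.6517, 0.0652])] spacing 0.039862217646585076 free from posts [0.5311 0.0721] [0.5309 0.0721] dir deg -3.2613705063948064
[[0.6838 0.0951]
 [0.6811 0.0298]
 [0.4596 0.0423]
 [0.4642 0.1081]]
rect ((572.19091796875, 68.98351287841797), (66.00135803222656, 221.88223266601562), 86.77161407470703)
tray centre [0.5722 0.0688] dir -3.3112148016652854 posts rel centre [np.float64(0.03977399165250655), np.float64(0.07963619421507202)] [np.float64(0.0009894083055107534), np.float64(0.0010240863204148249)]
T posts [array([0.5626, 0.2833]), array([0.602 , 0.2895])] spacing 0.03994401594674901 free from posts [0.4825 0.2709] [0.4825 0.2709] dir deg 8.819261081730748
[[0.6377 0.2611]
 [0.4193 0.2287]
 [0.4093 0.2938]]
rect ((519.0289306640625, 246.25872802734375), (62.97624206542969, 230.7762451171875), 81.85706329345703)
tray centre [0.5235 0.2774] dir 8.43259298856515 posts rel centre [np.float64(0.03950751289837429), np.float64(0.07945061924294636)] [np.float64(0.00011429201101487412), np.float64(0.0003838574026115583)]
```

The top and scene views agree within 3 mm. Stored-post spacing comes out at 39.9 mm (expected 40) and triangulated heights at 49 and 88 mm. Next I move above the tall post, with no turn needed: tool x is 16° from world x, close to both rows.

```bash
cat > d.py <<'E'
import sys,numpy as np
from rig import env
s=env.observe();R=np.array(s['tool_rot']);p=np.array(s['position'])
for i in range(1,len(sys.argv),3):
    t=np.array(list(map(float,sys.argv[i:i+3])))
    print(t,np.round(R.T@(t-p)/.75,4), 'dist',round(float(np.linalg.norm(t-p)),3))
print('t',s['time_s'],'p',p.round(4),'w',s['grip_width'],'z',R[:,2].round(4))
E
python3 d.py .5575 -.342 .2 .5575 -.342 .13
```

```text
[ 0.5575 -0.342   0.2   ] [ 5.903e-01 -9.110e-02  1.000e-04] dist 0.448
[ 0.5575 -0.342   0.13  ] [ 0.5903 -0.091   0.0935] dist 0.453
t 0.1 p [ 0.1503 -0.5288  0.1999] w 0.0854397972567623 z [-0.      0.0013 -1.    ]
```

Call:
jog_arm(deltas=[0.02,-0.003,0,0,0,0,-0.3,0.06,-0.009,0,0,0,0,-0.3,0.115,-0.018,0,0,0,0,-0.3,0.17,-0.026,0,0,0,0,-0.3,0.225,-0.035,0,0,0,0,-0.3,0.28,-0.043,0,0,0,0,-0.3,0.335,-0.052,0,0,0,0,-0.3,0.39,-0.06,0,0,0,0,-0.3,0.445,-0.069,0,0,0,0,-0.3,0.5,-0.077,0,0,0,0,-0.3,0.55,-0.085,0,0,0,0,-0.3,0.59,-0.091,0,0,0,0,-0.3], grip_force=40)

```text
time_s: 1.1
position: [0.5596, -0.3404, 0.1998]
tool_rot: [[0.961, 0.275, -0.0], [0.275, -0.961, 0.001], [-0.0, -0.001, -1.0]]
ft_force: [-0.6, -0.3, 0.1]
grip_width: 0.055
```

Call:
jog_arm(deltas=[0,0,0,0,0,0,-0.3,0,0,0,0,0,0,-0.3,0,0,0,0,0,0,-0.3])

```text
time_s: 1.35
position: [0.5568, -0.3426, 0.2]
tool_rot: [[0.962, 0.273, -0.001], [0.273, -0.962, 0.0], [-0.001, -0.001, -1.0]]
ft_force: [-0.1, -0.4, -0.3]
grip_width: 0.0554
```

```bash
cat > w.py <<'E'
import sys,numpy as np,cv2
from rig import env,eyes
s=env.observe();R=np.array(s['tool_rot']);p=np.array(s['position'])
im=eyes.get_image('wrist');cv2.imwrite(f'pics/{sys.argv[1]}.png',cv2.cvtColor(im,cv2.COLOR_RGB2BGR))
M=eyes.camera_params('wrist')['mount']
np.savez(f'pics/{sys.argv[1]}.npz',R=R@M[:3,:3],o=R@M[:3,3]+p)
E
python3 w.py w1; python3 d.py .5575 -.342 .029
```

```text
[ 0.5575 -0.342   0.029 ] [ 0.0019 -0.0008  0.2283] dist 0.171
t 1.4 p [ 0.5564 -0.343   0.2002] w 0.05561076915078174 z [-7.e-04  3.e-04 -1.e+00]
```

View pics/w1.png

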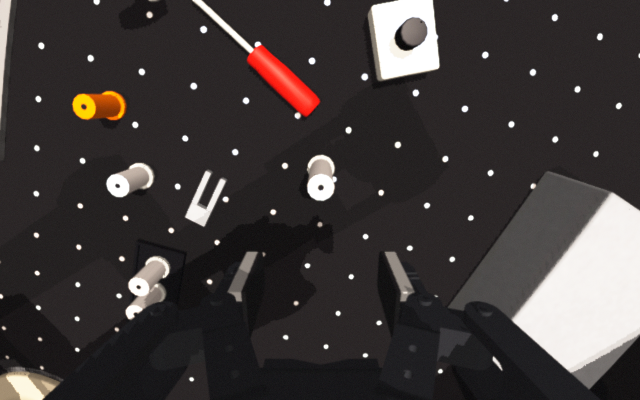

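The wrist view shows the tall post's top hole at (320,188) and the short post's at (117,185).

```bash
cat >> h.py <<'E'
def whit(name,uv,z):
    g=np.load(f'pics/{name}.npz');p=eyes.camera_params('wrist');K=p['intrinsics'];k=p['k1']
    d=((np.array(uv,float)-K[:2,2])/[K[0,0],K[1,1]]); u=d.copy()
    for _ in range(20): u=d/(1+k*(u@u))
    r=g['R']@np.array([u[0],u[1],1]); return g['o']+r*(z-g['o'][2])/r[2]
E
python3 -c "
from h import *
print(whit('w1',(320,188),.09),whit('w1',(117,185),.05))"
python3 d.py .559 -.342 .029
```

```text
[ 0.55656792 -0.34159751  0.09      ] [ 0.49037578 -0.13506718  0.05      ]
[ 0.559 -0.342  0.029] [ 0.0038 -0.0003  0.2283] dist 0.171
t 1.4 p [ 0.5564 -0.343   0.2002] w 0.05561076915078174 z [-7.e-04  3.e-04 -1.e+00]
```

Call:
jog_arm(deltas=[0.001,-0.001,0.02,0,0,0,-0.3,0.001,-0.001,0.05,0,0,0,-0.3,0.001,-0.001,0.08,0,0,0,-0.3,0.001,-0.001,0.11,0,0,0,-0.3,0.001,-0.001,0.14,0,0,0,-0.3,0.001,-0.001,0.165,0,0,0,-0.3,0.001,-0.001,0.19,0,0,0,-0.3,0.001,-0.001,0.21,0,0,0,-0.3,0.001,-0.001,0.222,0,0,0,-0.3,0.001,-0.001,0.228,0,0,0,-0.3,0.001,-0.001,0.228,0,0,0,-0.3,0.001,-0.001,0.228,0,0,0,-0.3])

```text
time_s: 2.4
position: [0.5578, -0.3421, 0.0303]
tool_rot: [[0.962, 0.273, 0.001], [0.273, -0.962, -0.001], [0.001, 0.001, -1.0]]
ft_force: [0.2, -0.3, 0.6]
grip_width: 0.0558
```

Call:
jog_arm(deltas=[0,0,0,0,0,0,0,0,0,0,0,0,0,0.15,0,0,0,0,0,0,0.25,0,0,0,0,0,0,0.32,0,0,0,0,0,0,0.38,0,0,0,0,0,0,0.44,0,0,0,0,0,0,0.5,0,0,0,0,0,0,0.6,0,0,0,0,0,0,0.8,0,0,0,0,0,0,1,0,0,0,0,0,0,1,0,0,0,0,0,0,1])

```text
time_s: 3.4
position: [0.558, -0.3417, 0.0297]
tool_rot: [[0.962, 0.273, 0.001], [0.273, -0.962, -0.0], [0.0, 0.001, -1.0]]
ft_force: [0.8, 0.2, 5.3]
grip_width: 0.0238
```

```bash
python3 w.py w2; python3 d.py .5573 -.342 .15
```

```text
[ 0.5573 -0.342   0.15  ] [-0.0009  0.0002 -0.1603] dist 0.12
t 3.45 p [ 0.558  -0.3417  0.0298] w 0.02375131642949103 z [ 5.e-04 -5.e-04 -1.e+00]
```

View pics/w2.png

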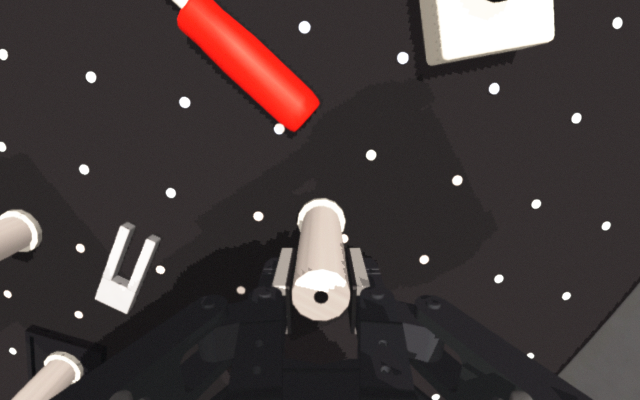

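The wrist view shows the tall post held between the pads, with its top at (321,297). Opening is 23.8 mm. Lifting.

Call:
jog_arm(deltas=[0,0,-0.01,0,0,0,1,0,0,-0.025,0,0,0,1,0,0,-0.045,0,0,0,1,0,0,-0.065,0,0,0,1,0,0,-0.085,0,0,0,1,0,0,-0.105,0,0,0,1,0,0,-0.125,0,0,0,1,0,0,-0.14,0,0,0,1,0,0,-0.155,0,0,0,1,0,0,-0.16,0,0,0,1,0,0,-0.16,0,0,0,1,0,0,-0.16,0,0,0,1], grip_force=60)

```text
time_s: 4.45
position: [0.5576, -0.3413, 0.149]
tool_rot: [[0.962, 0.273, -0.001], [0.273, -0.962, 0.001], [-0.0, -0.001, -1.0]]
ft_force: [-0.4, 0.1, -3.8]
grip_width: 0.0233
```

```bash
python3 w.py w3; python3 d.py .475 .270 .15
```

```text
[0.475 0.27  0.15 ] [ 1.169e-01 -8.140e-01 -8.000e-04] dist 0.617
t 4.5 p [ 0.5575 -0.3412  0.1486] w 0.023542339504327856 z [-0.0013  0.0012 -1.    ]
```

View pics/w3.png

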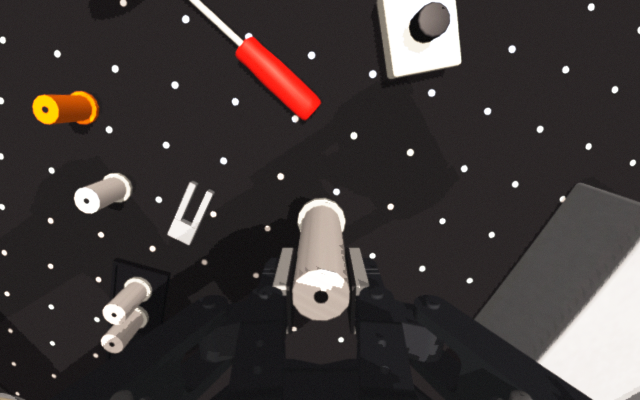

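The post is lifted without slip: the top is at the same pixel (321,297) and the force change fits its weight. Carrying it to the tall row.

Call:
jog_arm(deltas=[0.002,-0.01,-0.01,0,0,0,1,0.004,-0.03,-0.01,0,0,0,1,0.008,-0.06,-0.01,0,0,0,1,0.014,-0.1,-0.01,0,0,0,1,0.02,-0.14,-0.01,0,0,0,1,0.026,-0.18,-0.01,0,0,0,1,0.032,-0.22,-0.01,0,0,0,1,0.037,-0.26,-0.01,0,0,0,1,0.043,-0.3,-0.01,0,0,0,1,0.049,-0.34,-0.01,0,0,0,1,0.054,-0.38,-0.01,0,0,0,1,0.06,-0.42,-0.01,0,0,0,1])

```text
time_s: 5.5
position: [0.5142, -0.0244, 0.1571]
tool_rot: [[0.962, 0.273, -0.0], [0.273, -0.962, 0.0], [-0.0, -0.0, -1.0]]
ft_force: [1.2, 0.1, -3.0]
grip_width: 0.0232
```

Call:
jog_arm(deltas=[0.006,-0.04,0,0,0,0,1,0.012,-0.08,0,0,0,0,1,0.017,-0.12,0,0,0,0,1,0.022,-0.16,0,0,0,0,1,0.029,-0.2,0,0,0,0,1,0.034,-0.24,0,0,0,0,1,0.04,-0.28,0,0,0,0,1,0.046,-0.32,0,0,0,0,1,0.052,-0.355,0,0,0,0,1,0.055,-0.38,0,0,0,0,1,0.057,-0.394,0,0,0,0,1,0.057,-0.394,0,0,0,0,1])

```text
time_s: 6.5
position: [0.4745, 0.2714, 0.1569]
tool_rot: [[0.961, 0.276, -0.0], [0.276, -0.961, 0.0], [-0.0, -0.0, -1.0]]
ft_force: [0.2, -1.4, -2.9]
grip_width: 0.0233
```

Call:
jog_arm(deltas=[0,0,0,0,0,0,1,0,0,0,0,0,0,1,0,0,0,0,0,0,1])

```text
time_s: 6.75
position: [0.4756, 0.2687, 0.157]
tool_rot: [[0.962, 0.272, -0.0], [0.272, -0.962, -0.0], [-0.0, 0.0, -1.0]]
ft_force: [0.2, -1.0, -3.4]
grip_width: 0.0233
```

```bash
python3 w.py w4; python3 d.py .475 .270 .036 .475 .27 .0338
```

```text
[0.475 0.27  0.036] [-0.0004 -0.0019  0.1613] dist 0.121
[0.475  0.27   0.0338] [-0.0004 -0.0019  0.1642] dist 0.123
t 6.8 p [0.4756 0.2687 0.157 ] w 0.023244138782312053 z [-1.e-04 -1.e-04 -1.e+00]
```

View pics/w4.png

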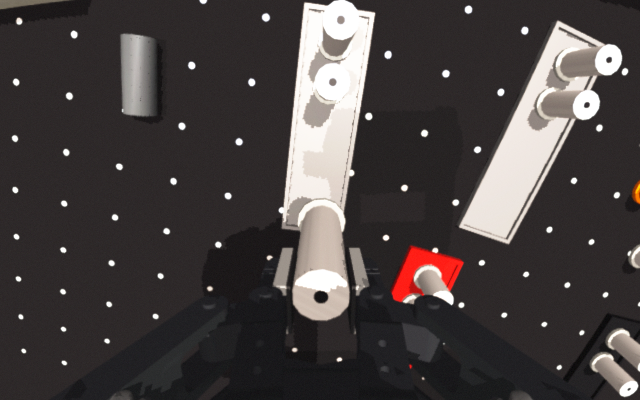

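```bash
python3 -c "
from h import *
for ps,z in (((332,82),(340,20)),.094),(((586,104),(609,59)),.054):
    P=[whit('w4',p,z)[:2] for p in ps];u=P[1]-P[0];L=np.linalg.norm(u);u/=L
    print(P,L,P[0]-.081*u,np.degrees(np.arctan2(u[1],u[0])))"
```

```text
[array([0.563329  , 0.28570691]), array([0.60273504, 0.29169785])] 0.03985884202410528 [0.48324917 0.27353229] 8.64454363145553
[array([0.61291114, 0.06958307]), array([0.65281216, 0.06663989])] 0.040009416876226354 [0.5321306  0.07554163] -4.2186254055811405
```

The wrist view puts the tall row's free centre at (0.483,0.2735) against (0.4825,0.271) from the top view; I'll aim between them. Lowering.

Call:
jog_arm(deltas=[0,-0.003,0.01,0,0,0,1,0,-0.003,0.03,0,0,0,1,0,-0.003,0.05,0,0,0,1,0,-0.003,0.07,0,0,0,1,0,-0.003,0.09,0,0,0,1,0,-0.003,0.11,0,0,0,1,0,-0.003,0.125,0,0,0,1,0,-0.003,0.138,0,0,0,1,0,-0.003,0.148,0,0,0,1,0,-0.003,0.155,0,0,0,1,0,-0.003,0.158,0,0,0,1,0,-0.003,0.158,0,0,0,1])

```text
time_s: 7.8
position: [0.4747, 0.2718, 0.0382]
tool_rot: [[0.962, 0.273, -0.0], [0.273, -0.962, -0.0], [-0.0, -0.0, -1.0]]
ft_force: [-0.3, 0.6, -3.2]
grip_width: 0.0231
```

Call:
jog_arm(deltas=[0,0,0,0,0,0,1,0,0,0.001,0,0,0,1,0,0,0.002,0,0,0,1,0,0,0.003,0,0,0,1,0,0,0.004,0,0,0,1,0,0,0.005,0,0,0,1])

```text
time_s: 8.3
position: [0.4748, 0.2719, 0.0347]
tool_rot: [[0.962, 0.273, 0.0], [0.273, -0.962, 0.0], [0.0, 0.0, -1.0]]
ft_force: [0.7, 0.7, -3.0]
grip_width: 0.0235
```

```bash
python3 d.py .475 .271 .0338
```

```text
[0.475  0.271  0.0338] [-0.0001  0.0012  0.0012] dist 0.001
t 8.3 p [0.4748 0.2719 0.0347] w 0.023532439187037627 z [ 2.e-04  0.e+00 -1.e+00]
```

Not touching yet; I'll go down in small steps until the force rises.

Call:
jog_arm(deltas=[0,0,0.0005,0,0,0,1,0,0,0.001,0,0,0,1,0,0,0.0015,0,0,0,1,0,0,0.0015,0,0,0,1])

```text
time_s: 8.63
position: [0.4749, 0.2719, 0.0339]
tool_rot: [[0.962, 0.273, 0.0], [0.273, -0.962, 0.0], [0.0, -0.0, -1.0]]
ft_force: [-0.5, -1.1, 0.6]
grip_width: 0.0233
```

Force has risen from −3.2 to +0.6 N, so the foot is on the floor. Opening slowly.

Call:
jog_arm(deltas=[0,0,0.0003,0,0,0,0.45,0,0,0.0003,0,0,0,0.42,0,0,0.0003,0,0,0,0.38,0,0,0.0003,0,0,0,0.33,0,0,0.0003,0,0,0,0.25,0,0,0,0,0,0,0.15,0,0,0,0,0,0,0,0,0,0,0,0,0,-0.15,0,0,0,0,0,0,-0.3,0,0,0,0,0,0,-0.3])

```text
time_s: 9.47
position: [0.4748, 0.2718, 0.0335]
tool_rot: [[0.962, 0.273, -0.0], [0.273, -0.962, -0.0], [-0.0, 0.0, -1.0]]
ft_force: [-0.1, 0.2, 0.1]
grip_width: 0.0554
```

Call:
jog_arm(deltas=[0,0,-0.01,0,0,0,-0.3,0,0,-0.03,0,0,0,-0.3,0,0,-0.055,0,0,0,-0.3,0,0,-0.085,0,0,0,-0.3,0,0,-0.115,0,0,0,-0.3,0,0,-0.145,0,0,0,-0.3,0,0,-0.175,0,0,0,-0.3,0,0,-0.2,0,0,0,-0.3,0,0,-0.215,0,0,0,-0.3,0,0,-0.22,0,0,0,-0.3,0,0,-0.22,0,0,0,-0.3])

```text
time_s: 10.38
position: [0.475, 0.2719, 0.1996]
tool_rot: [[0.962, 0.273, 0.002], [0.273, -0.962, 0.001], [0.002, -0.0, -1.0]]
ft_force: [0.1, 0.3, 0.3]
grip_width: 0.0554
```

```bash
python3 w.py w5; python3 d.py .490 -.1355 .2
```

```text
[ 0.49   -0.1355  0.2   ] [-0.1287  0.528  -0.002 ] dist 0.408
t 10.4333 p [0.4746 0.2718 0.1985] w 0.055547486942574054 z [ 0. -0. -1.]
```

View pics/w5.png

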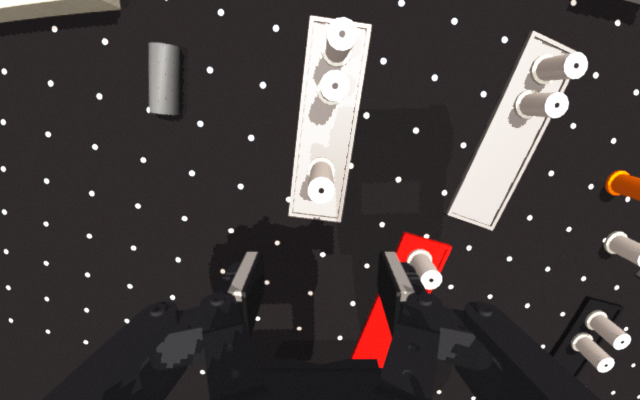

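The tall post stands upright in the tall row, top at (321,190), with the stored posts at (334,86) and (342,34). I'll check its position numerically.

```bash
python3 -c "
from h import *
P=[whit('w5',p,.094)[:2] for p in ((334,86),(342,34),(321,190))];u=P[1]-P[0];u/=np.linalg.norm(u)
f=P[0]-.081*u;d=P[2]-f;print(f,P[2],'x',d@u,'y',u[0]*d[1]-u[1]*d[0])
P=[whit('w5',p,.054)[:2] for p in ((557,104),(576,65))];u=P[1]-P[0];print(P,P[0]-.081*u/np.linalg.norm(u))"
```

```text
[0.48267014 0.27562075] [0.47461555 0.27192552] x -0.008462340206344518 y -0.002630581492219644
[array([0.61331076, 0.0689117 ]), array([0.65254952, 0.06664631])] [0.53244542 0.07358034]
```

Call:
jog_arm(deltas=[-0.003,0.012,0,0,0,0,-0.3,-0.01,0.04,0,0,0,0,-0.3,-0.021,0.085,0,0,0,0,-0.3,-0.033,0.135,0,0,0,0,-0.3,-0.045,0.185,0,0,0,0,-0.3,-0.057,0.235,0,0,0,0,-0.3,-0.069,0.285,0,0,0,0,-0.3,-0.082,0.335,0,0,0,0,-0.3,-0.094,0.385,0,0,0,0,-0.3,-0.106,0.435,0,0,0,0,-0.3,-0.118,0.485,0,0,0,0,-0.3,-0.129,0.528,0,0,0,0,-0.3])

```text
time_s: 11.43
position: [0.4889, -0.1383, 0.1976]
tool_rot: [[0.962, 0.272, -0.002], [0.272, -0.962, 0.001], [-0.001, -0.001, -1.0]]
ft_force: [0.8, 1.9, 0.2]
grip_width: 0.0554
```

Call:
jog_arm(deltas=[0,0,0,0,0,0,-0.3,0,0,0,0,0,0,-0.3,0,0,0,0,0,0,-0.3])

```text
time_s: 11.68
position: [0.4893, -0.1352, 0.1978]
tool_rot: [[0.962, 0.273, -0.001], [0.273, -0.962, 0.001], [-0.001, -0.001, -1.0]]
ft_force: [-0.1, -0.5, -0.1]
grip_width: 0.0557
```

```bash
python3 w.py w6; python3 d.py .490 -.1355 .015
```

```text
[ 0.49   -0.1355  0.015 ] [0.0005 0.0015 0.2442] dist 0.183
t 11.7333 p [ 0.4895 -0.1347  0.1981] w 0.055720640195462995 z [-1.e-03  7.e-04 -1.e+00]
```

View pics/w6.png

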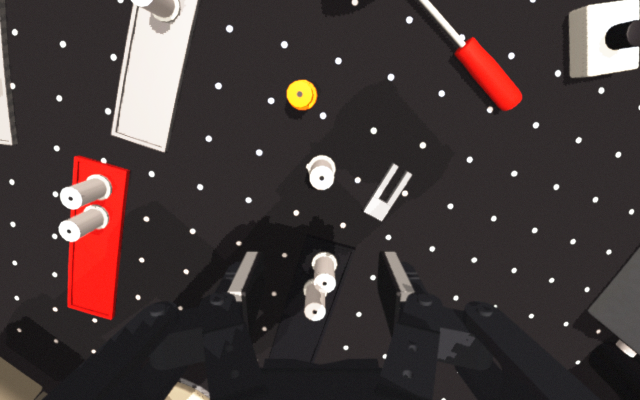

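Wrist view: short post top at (321,178), orange post at (300,95), clip at (385,192), and the black tray's posts at (325,283). Checking clearances.

```bash
python3 -c "
from h import *
g=np.load('pics/w6.npz');
for n,p,z in (('short',(321,178),.05),('orange',(300,95),.05),('clip',(366,212),.01),('clip2',(396,165),.01),('black',(325,283),.054)): 
  X=whit('w6',p,z);print(n,X)"
```

```text
short [ 0.48970545 -0.13481085  0.05      ]
orange [ 0.56247842 -0.09320882  0.05      ]
clip [ 0.45540843 -0.20043558  0.01      ]
clip2 [ 0.51889898 -0.21563059  0.01      ]
black [ 0.37483445 -0.1722652   0.054     ]
```

Clear all round. Descending on the short post and closing.

Call:
jog_arm(deltas=[0,0.001,0.02,0,0,0,-0.3,0,0.001,0.05,0,0,0,-0.3,0,0.001,0.08,0,0,0,-0.3,0,0.001,0.11,0,0,0,-0.3,0,0.001,0.14,0,0,0,-0.3,0,0.001,0.17,0,0,0,-0.3,0,0.001,0.195,0,0,0,-0.3,0,0.001,0.215,0,0,0,-0.3,0,0.001,0.23,0,0,0,-0.3,0,0.001,0.24,0,0,0,-0.3,0,0.001,0.244,0,0,0,-0.3,0,0.001,0.244,0,0,0,-0.3])

```text
time_s: 12.73
position: [0.49, -0.1355, 0.0153]
tool_rot: [[0.962, 0.274, -0.001], [0.274, -0.962, 0.0], [-0.0, -0.001, -1.0]]
ft_force: [0.2, -0.0, -0.1]
grip_width: 0.0558
```

Call:
jog_arm(deltas=[0,0,0,0,0,0,0,0,0,0,0,0,0,0.15,0,0,0,0,0,0,0.25,0,0,0,0,0,0,0.32,0,0,0,0,0,0,0.38,0,0,0,0,0,0,0.44,0,0,0,0,0,0,0.5,0,0,0,0,0,0,0.6,0,0,0,0,0,0,0.8,0,0,0,0,0,0,1,0,0,0,0,0,0,1,0,0,0,0,0,0,1], grip_force=40)

```text
time_s: 13.73
position: [0.4903, -0.1362, 0.016]
tool_rot: [[0.962, 0.273, 0.001], [0.273, -0.962, -0.0], [0.001, 0.0, -1.0]]
ft_force: [-0.7, 1.6, 5.2]
grip_width: 0.0215
```

```bash
python3 w.py w7; python3 d.py .490 -.1355 .14
```

```text
[ 0.49   -0.1355  0.14  ] [-0.     -0.0009 -0.1653] dist 0.124
t 13.7833 p [ 0.4903 -0.1362  0.016 ] w 0.021819989614755904 z [ 6.e-04 -1.e-04 -1.e+00]
```

View pics/w7.png

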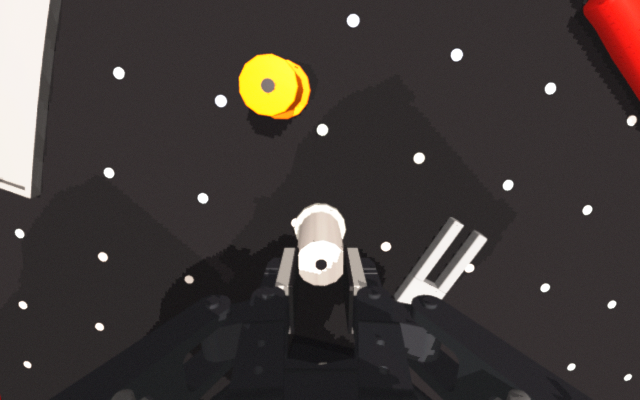

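The short post is held between the pads, top at (321,264). Lifting.

Call:
jog_arm(deltas=[0,0,-0.01,0,0,0,1,0,0,-0.025,0,0,0,1,0,0,-0.045,0,0,0,1,0,0,-0.065,0,0,0,1,0,0,-0.085,0,0,0,1,0,0,-0.105,0,0,0,1,0,0,-0.125,0,0,0,1,0,0,-0.14,0,0,0,1,0,0,-0.155,0,0,0,1,0,0,-0.16,0,0,0,1,0,0,-0.16,0,0,0,1,0,0,-0.16,0,0,0,1], grip_force=50)

```text
time_s: 14.78
position: [0.4898, -0.1361, 0.1352]
tool_rot: [[0.962, 0.273, -0.001], [0.273, -0.962, 0.0], [-0.001, -0.0, -1.0]]
ft_force: [0.1, 0.3, -2.5]
grip_width: 0.0208
```

```bash
python3 w.py w8; python3 d.py .523 .073 .135
```

```text
[0.523 0.073 0.135] [ 1.188e-01 -2.560e-01 -1.000e-04] dist 0.212
t 14.8333 p [ 0.4897 -0.136   0.1349] w 0.020726410765160463 z [-1.3e-03  6.0e-04 -1.0e+00]
```

View pics/w8.png

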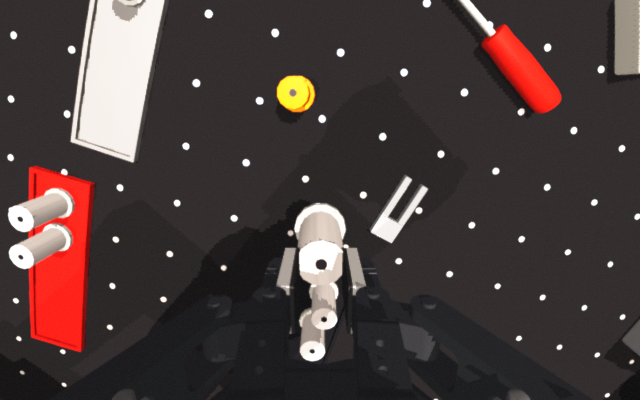

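Held without slip, top still at (321,264). Carrying it to the short row.

Call:
jog_arm(deltas=[0.004,-0.008,0,0,0,0,1,0.012,-0.025,0,0,0,0,1,0.024,-0.052,0,0,0,0,1,0.037,-0.08,0,0,0,0,1,0.051,-0.11,0,0,0,0,1,0.065,-0.14,0,0,0,0,1,0.079,-0.17,0,0,0,0,1,0.093,-0.2,0,0,0,0,1,0.105,-0.225,0,0,0,0,1,0.113,-0.244,0,0,0,0,1,0.119,-0.256,0,0,0,0,1,0.119,-0.256,0,0,0,0,1])

```text
time_s: 15.83
position: [0.5233, 0.0746, 0.1351]
tool_rot: [[0.961, 0.275, -0.001], [0.275, -0.961, 0.0], [-0.001, -0.001, -1.0]]
ft_force: [-0.4, 0.9, -2.0]
grip_width: 0.0206
```

Call:
jog_arm(deltas=[0,0,0,0,0,0,1,0,0,0,0,0,0,1,0,0,0,0,0,0,1])

```text
time_s: 16.08
position: [0.5235, 0.072, 0.1355]
tool_rot: [[0.962, 0.272, -0.0], [0.272, -0.962, -0.0], [-0.0, 0.0, -1.0]]
ft_force: [-0.2, -0.1, -1.8]
grip_width: 0.0211
```

```bash
python3 w.py w9; python3 d.py .523 .073 .024 .523 .073 .020
```

```text
[0.523 0.073 0.024] [-0.0003 -0.0014  0.1487] dist 0.112
[0.523 0.073 0.02 ] [-0.0003 -0.0014  0.154 ] dist 0.116
t 16.1333 p [0.5235 0.072  0.1355] w 0.020622244466602744 z [-1.e-04 -1.e-04 -1.e+00]
```

View pics/w9.png

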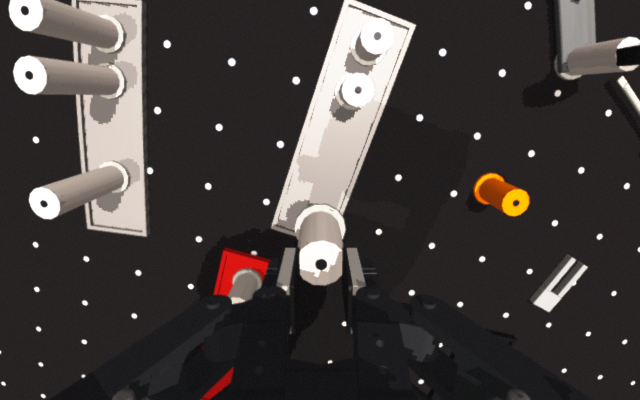

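```bash
python3 -c "
from h import *
print(hit('top',(264.5,215.5),.054))
P=[whit('w9',p,.054)[:2] for p in ((357,90),(376,36))];u=P[1]-P[0];L=np.linalg.norm(u);print(P,L,P[0]-.081*u/L)"
```

```text
[0.39559304 0.11336967 0.054     ]
[array([0.6120444 , 0.06898923]), array([0.65191609, 0.06702543])] 0.039920024092753414 [0.53114247 0.07297388]
```

The short row's free centre is (0.531,0.073), which agrees with the earlier measurements, and the red tray's post is 125 mm away. Lowering.

Call:
jog_arm(deltas=[0,-0.001,0.01,0,0,0,1,0,-0.001,0.03,0,0,0,1,0,-0.001,0.05,0,0,0,1,0,-0.001,0.07,0,0,0,1,0,-0.001,0.09,0,0,0,1,0,-0.001,0.108,0,0,0,1,0,-0.001,0.122,0,0,0,1,0,-0.001,0.134,0,0,0,1,0,-0.001,0.142,0,0,0,1,0,-0.001,0.147,0,0,0,1,0,-0.001,0.149,0,0,0,1,0,-0.001,0.149,0,0,0,1])

```text
time_s: 17.13
position: [0.5234, 0.0735, 0.0238]
tool_rot: [[0.962, 0.273, 0.0], [0.273, -0.962, 0.0], [0.0, 0.0, -1.0]]
ft_force: [-0.4, -0.3, -1.9]
grip_width: 0.0207
```

Call:
jog_arm(deltas=[0,0,0,0,0,0,1,0,0,0.001,0,0,0,1,0,0,0.002,0,0,0,1,0,0,0.003,0,0,0,1,0,0,0.0035,0,0,0,1,0,0,0.0035,0,0,0,1])

```text
time_s: 17.63
position: [0.5233, 0.0736, 0.0211]
tool_rot: [[0.962, 0.273, -0.0], [0.273, -0.962, 0.0], [-0.0, -0.0, -1.0]]
ft_force: [0.1, 0.2, -1.4]
grip_width: 0.0204
```

Call:
jog_arm(deltas=[0,0,0.0005,0,0,0,1,0,0,0.001,0,0,0,1,0,0,0.0015,0,0,0,1,0,0,0.0015,0,0,0,1])

```text
time_s: 17.97
position: [0.5235, 0.0736, 0.0202]
tool_rot: [[0.962, 0.273, 0.001], [0.273, -0.962, 0.0], [0.001, 0.0, -1.0]]
ft_force: [-0.7, 0.2, -0.3]
grip_width: 0.0207
```

Call:
jog_arm(deltas=[0,0,0.0005,0,0,0,1,0,0,0.001,0,0,0,1,0,0,0.001,0,0,0,1])

```text
time_s: 18.22
position: [0.5238, 0.0737, 0.0201]
tool_rot: [[0.962, 0.273, 0.002], [0.273, -0.962, 0.0], [0.001, 0.0, -1.0]]
ft_force: [-1.7, 0.4, 8.0]
grip_width: 0.0206
```

Firm contact on the tray floor (+8 N). Releasing slowly, then retreating.

Call:
jog_arm(deltas=[0,0,-0.0005,0,0,0,0.55,0,0,-0.0005,0,0,0,0.5,0,0,-0.0005,0,0,0,0.45,0,0,-0.0005,0,0,0,0.4,0,0,0,0,0,0,0.35,0,0,0,0,0,0,0.27,0,0,0,0,0,0,0.15,0,0,0,0,0,0,0,0,0,0,0,0,0,-0.15,0,0,0,0,0,0,-0.3,0,0,0,0,0,0,-0.3])

```text
time_s: 19.13
position: [0.5233, 0.0736, 0.0193]
tool_rot: [[0.962, 0.273, -0.0], [0.273, -0.962, 0.0], [-0.0, -0.0, -1.0]]
ft_force: [-0.5, 0.4, -0.4]
grip_width: 0.0553
```

Call:
jog_arm(deltas=[0,0,-0.01,0,0,0,-0.3,0,0,-0.03,0,0,0,-0.3,0,0,-0.055,0,0,0,-0.3,0,0,-0.085,0,0,0,-0.3,0,0,-0.115,0,0,0,-0.3,0,0,-0.145,0,0,0,-0.3,0,0,-0.175,0,0,0,-0.3,0,0,-0.2,0,0,0,-0.3,0,0,-0.215,0,0,0,-0.3,0,0,-0.22,0,0,0,-0.3,0,0,-0.22,0,0,0,-0.3])

```text
time_s: 20.05
position: [0.5235, 0.0736, 0.1853]
tool_rot: [[0.962, 0.273, 0.002], [0.273, -0.962, -0.0], [0.002, 0.001, -1.0]]
ft_force: [-0.1, 0.3, 0.2]
grip_width: 0.0556
```

```bash
python3 w.py w10; python3 -c "
from rig import eyes;import cv2
im=eyes.get_image('scene');cv2.imwrite('pics/scene1.png',cv2.cvtColor(im,cv2.COLOR_RGB2BGR))"; python3 d.py
```

```text
t 20.15 p [0.5229 0.0736 0.1837] w 0.05520859240317265 z [-1.1e-03  1.0e-04 -1.0e+00]
```

View pics/w10.png

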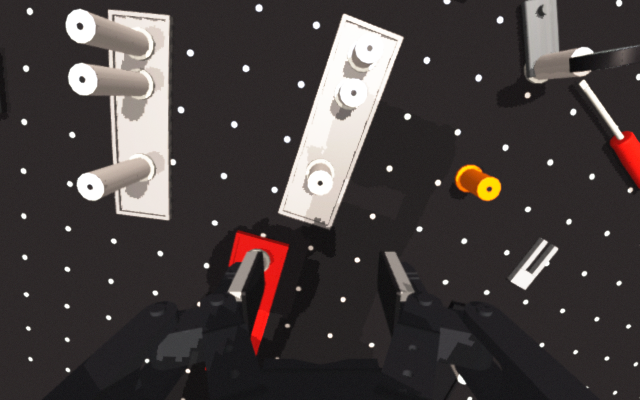

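View pics/scene1.png

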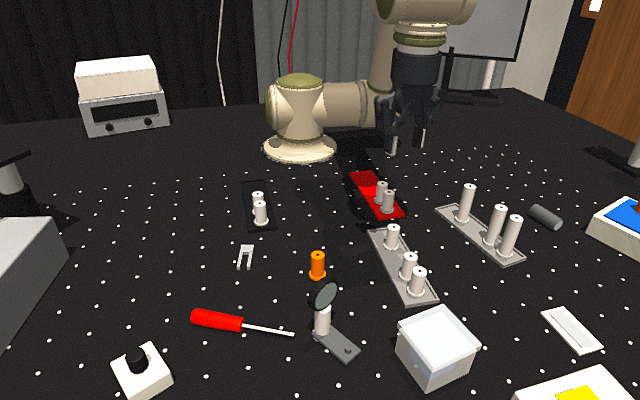

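Both posts stand upright in their rows: wrist view, short top at (320,182) in line with (353,93) and (369,48); scene view, short at (392,235) and tall at (467,200). Final numeric check, then I hand in.

```bash
python3 - <<'E'
from h import *
from rig import close_job
ok=True
for n,ps,z in (('short',((353,93),(369,48),(320,182)),.054),('tall',((83,79),(82,26),(90,187)),.094)):
    P=[whit('w10',p,z)[:2] for p in ps];u=P[1]-P[0];L=np.linalg.norm(u);u/=L
    d=P[2]-(P[0]-.081*u);x,y=d@u,u[0]*d[1]-u[1]*d[0];print(n,L,x,y);ok&=abs(x)<.04 and abs(y)<.01
print(ok)
if ok: print(close_job())
E
```

```text
short 0.040251502621072965 -0.007199927465873066 0.0013033092842946602
tall 0.03981419018461634 -0.009615658687375348 -0.0018602506461747493
True
the job is handed in; nothing more can be done
None
```

I moved the tall post and then the short post into their matching grey trays and handed the job in at about 20 s of the 58 s allowed. I lowered each post until the wrist force showed the foot on the tray floor, then opened the fingers slowly. `close_job()` gives no verdict.

| Post | Along the row from the free centre (limit ±55 mm) | Across the row (limit ±15 mm) |
|---|---|---|
| Short | −7 mm | +1 mm |
| Tall | −10 mm | −2 mm |

- **Upright and clear:** the last wrist and scene pictures show both posts standing upright in their trays. The gripper is well above them and the wrist force is near zero.
- **Agreement between views:** the camera views differed by at most about 5 mm on where the rows lie, well inside the limits. No check failed.
- **Small oddities:** the short post read 21–22 mm between the pads for a nominal 25 mm, but it did not slip. Its set-down force peaked at about 8 N.

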